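# Free the jammed sash of the dust cabinet and close it

## Task

The sliding front sash of the small wooden cabinet has been left propped open on a steel bench dog, whose thick head sits inside and whose shank sticks out in front. Raise the sash by the handle on top to at least half of its travel, draw the dog out and leave it lying flat in front of the cabinet clear of the sash by a finger's width or more, then lower the sash and push it fully home on its sill. Leave the two carvings and the wax tin where they are.

Things in the scene. Friction and masses are not known exactly. Their poses are not given: they have to be found in the camera images.
- cabinet: Pale plywood box fixed to the bench, with a glazed sliding sash in its front. Origin: under the sash's centre, at bench height; x points into the cabinet, y to its left, z up. Base board 12 mm thick, 290 wide, from 155 in front of the sash to 220 behind; opening 238 wide; roof top at z 138, from x 20 on; guide posts at y +-131 (28 wide, 36 deep), 210 tall (mm).
- sash (a joint): Height of the sash in m: 0 = fully down on the base board, 0.085 = fully raised. It stays where it is left (about 13 N lifts it, about 3 N pushes it down).
- sash_grip (a point): Centre of the sash's handle: dark wooden bar 100 mm long (along the cabinet's y), 18 mm thick (x), 18 mm high, on two steel posts 29 mm above the top of the sash. It is 168 mm above the cabinet's origin when the sash is down and rises with it. The sash is 262 mm wide, 13 mm thick, 118 mm high without handle.
- dog: Steel bench dog, loose, lying on the base board under the sash: a bar 155 mm long, 0.42 kg. Origin at the middle of its length on its underside; its length runs along its y axis. Shank 24 mm wide, 20 mm high, from y = -48 to +78 mm; head 30 x 30 mm, 28 mm high, at y = -78 to -48 mm. At the start the head is inside the cabinet and about 110 mm of the shank sticks out in front.
- dog_head (a point): Middle of the dog's head, 12 mm above its underside, 15 mm from the end.
- dog_tail (a point): Point in the dog's shank 5 mm from the free end, 12 mm above its underside.
- owl: Carved wooden owl, 44 x 54 mm, 83 mm tall, loose, standing inside the cabinet. Origin under its centre. Leave it.
- hare: Carved wooden hare, 36 x 81 mm, 74 mm tall, loose, on the bench to the right. Origin under its centre. Leave it.
- tin: Round flat wax tin, 68 mm across, 30 mm high, loose, on the bench to the left. Origin under its centre. Leave it.

How it is judged:
By the outcome, as a careful person would: the job done as asked, in the order asked, and still so for the second after the job is handed in, with the robot touching nothing.
It also fails if it takes over 48 s, if anything falls off the work surface, if the arm or the gripper's body presses on something with over 40 N, if the wrist force passes 120 N, or if a joint passes its speed limit or range.

## Robot

A 7-joint arm with a two-finger parallel gripper is mounted at the origin on a cart in front of the work surface, level with it; the furniture and walls round the work are solid. World frame = base frame: x ahead of the robot, y to its left, z up, the work surface at z = 0. Lengths are in m, angles in rad, forces in N, time in s.
With the tool pointing down it reaches from about 0.4 to 0.85 m from the base axis. Payload 4.5 kg.
Tool frame: the origin (TCP) lies at the very end of the fingers, on their centre line; the grasp point (between the pads) lies 19 mm behind it; z points along the fingers, y is the line along which they close (so a half turn about z gives the same grasp; the last joint's range is limited). The gripper opens to 88 mm and grips with 3 to 60 N. Pads are 18 mm wide; open, the fingers measure 123 mm over their backs; the gripper's body (75 mm by 187 mm) begins 45 mm behind the grasp point.
Start: joints at [-1.13, 0.689, -0.195, 1.565, 0.157, 0.902, -0.215], TCP at [0.247, 0.574, 0.239] pointing down, gripper open.
Joint ranges: [-3.01, 3.01], [-0.46, 2.08], [-1.47, 1.51], [0.13, 2.56], [-1, 4.14], [0.04, 2.09], [-2.66, 2.66]. Speed limits (rad/s): [2.57, 2.57, 3.14, 3.14, 3.14, 3.14, 3.14].

## Interface

Orientations are given as a unit quaternion [w, x, y, z].
In Python, from plant import ctrl gives the robot as it stands.
- The arm moves only by the tool arm_command, never from a script. Its argument "targets" is a list that holds one entry, the list of rows, each a list of 6 numbers: the shift along the tool's x, y, z in cm, then the turn, a rotation vector about the tool's x, y, z in degrees. In form: [[[tx, ty, tz, rx, ry, rz], ...]]. A call has 1 to 20 rows; each row is the pose to reach, as a shift and turn from the pose commanded when the call began, along the tool's axes at that moment; what a row does not reach only later rows make up. A row lasts 1/12 s, in which the tool goes at most 41.7 mm and 7.16 degrees, less where a joint would pass 70% of its speed; a pose out of reach is approached as far as the arm can. A call with a gripper value outside its range is refused whole. "grip" is the finger opening in cm, from 0 to 8.81, set as the call begins (left out, the last holds). The fingers move at their own pace and stop on an object; "force" is the grip in N (left out, the last holds). Time passes only in rows, so rows that repeat a pose let the fingers close. It gives the time, the measured TCP pose, the force, the opening and the grip force at its end, in the units of the state.
- ctrl.get_obs(): the state, without advancing time (a new reading comes with each control period).
- ctrl.read_camera(name): name is "scene" or "side" or "wrist"; returns the picture (384x512x3 uint8, red, green, blue); there is no depth.
- ctrl.calibration(name): a dict with "fx", "fy", "cx", "cy" (pixels), "xyz" and "orientation" of the camera in the world; the wrist camera has in their place "hand_eye" (4x4, takes a point from camera to tool coordinates, whose origin is the TCP and whose axes are the flange's). Camera axes: x right, y down, z forward; pixel columns grow to the right and rows downward; lengths in m; the calibration is good to about 2 mm. A picture is of the moment at which its call begins: read the wrist's pose just before it. calibration takes no time and is no camera call.
- ctrl.finish_job(): hands the job in; it is judged then, once.
Trained networks look in the newest picture that a camera, given by its name, has taken for a name from the list of things; names that differ only in an ending like _2 or _b are one class to them, and where a whole thing is asked for, a point or a joint stands for the part that bears it (a point fixed in the world has none). Each returns a list of dicts, best first, with "p" (0 to 1); they miss things now and then, are a little off and sometimes report something else, mostly with a low value. They report only what shows in the picture. A call takes as long as a camera call.
- ctrl.look_for(camera, thing): "uv" ([column, row] in pixels, amid what is visible of it).
The state is a dict: "clock": time; "joints": joint angles; "qd": joint speeds; "tau": joint torques, N m; "position": TCP position; "orientation": TCP orientation; "force": force on the tool from outside, world axes, zero at the start; "moment": the same for the moment, N m; "grip_width": finger opening in m; "finger_force": force on a finger pad.
Only numpy, scipy, OpenCV 4.12 (cv2) and the standard library are available. Lean on these libraries where they do the work, as an engineer would, in place of code of your own. Each camera call takes 0.05 s, during which the arm holds its last target. There are 200 camera calls.

## Working session

There is one attempt and no reset: what is moved stays moved. The work goes in short steps, Python scripts to look and compute and a tool call to move; the robot and the scene stay as the last step left them, time stands still between calls to the robot, and variables do not carry over. Pictures are saved under pics/ and viewed, at most 10 in all, crops included, and the job is handed in when it is done.

Besides the shell and the picture viewer there is one more tool, called after "Request:" in YAML: its name, and indented under it one key for each argument. arm_command: Moves the arm, as the interface text tells. Its arguments: {"type":"object","properties":{"targets":{"type":"array"},"grip":{"type":"number"},"force":{"type":"number"}},"required":["targets"]}

```bash
mkdir -p pics; ls; cat > h.py <<'E'
import numpy as np, cv2
from scipy.spatial.transform import Rotation as R
from plant import ctrl
def q2R(q): return R.from_quat([q[1],q[2],q[3],q[0]]).as_matrix()
def cam(name):
    c=ctrl.calibration(name)
    K=np.array([[c['fx'],0,c['cx']],[0,c['fy'],c['cy']],[0,0,1]])
    if 'hand_eye' in c:
        o=ctrl.get_obs(); T=np.eye(4); T[:3,:3]=q2R(o['orientation']); T[:3,3]=o['position']
        T=T@np.array(c['hand_eye']); return K,T[:3,:3],T[:3,3]
    q=c['orientation']; q=np.array(q)
    return K,(q2R(q) if q.size==4 else q),np.array(c['xyz'])
def ray(cm,uv):
    K,Rm,t=cm; d=Rm@np.linalg.solve(K,[uv[0],uv[1],1]); return t,d/np.linalg.norm(d)
def atz(cm,uv,z):
    t,d=ray(cm,uv); return t+d*(z-t[2])/d[2]
def tri(rs):
    A=sum(np.eye(3)-np.outer(d,d) for t,d in rs); b=sum((np.eye(3)-np.outer(d,d))@t for t,d in rs)
    p=np.linalg.solve(A,b); return p,[np.linalg.norm(np.cross(p-t,d)) for t,d in rs]
def proj(cm,p):
    K,Rm,t=cm; v=K@(Rm.T@(np.array(p)-t)); return v[:2]/v[2]
def save(im,f): cv2.imwrite('pics/'+f,im[:,:,::-1])
E
python3 - <<'E'
from h import *
np.set_printoptions(precision=3,suppress=True)
o=ctrl.get_obs(); print(o['clock'],o['position'],o['orientation'],o['force'])
cs={n:cam(n) for n in ['scene','side','wrist']}
ims={}
for n in cs: ims[n]=ctrl.read_camera(n)
for n in cs: print(n,cs[n][2],cs[n][1][:,2],ctrl.calibration(n)['fx'])
for th in ['cabinet','sash','sash_grip','dog','dog_head','dog_tail','owl','hare','tin']:
    rs=[]
    for n in ['scene','side']:
        r=ctrl.look_for(n,th)
        print(th,n,[(np.round(x['uv'],1).tolist(),round(x['p'],2)) for x in r[:2]])
        if r: rs.append(ray(cs[n],r[0]['uv']))
    if len(rs)==2: print('   ',*tri(rs))
save(ims['scene'],'scene.png');save(ims['side'],'side.png');save(ims['wrist'],'wrist.png')
print(ctrl.get_obs()['clock'])
E
```

```text
pics
0.0 [0.247 0.573 0.238] [-0.     0.202  0.979 -0.001] [-0.286  0.817 -0.687]
scene [ 0.137 -0.969  0.664] [ 0.419  0.787 -0.453] 381.7649921292141
side [-0.428 -0.643  0.788] [ 0.764  0.447 -0.465] 419.41083904971623
wrist [0.169 0.607 0.384] [ 0.295 -0.128 -0.947] 302.49786087932017
cabinet scene [([260.6, 200.5], 0.77), ([256.1, 305.6], 0.56)]
cabinet side [([241.0, 200.1], 0.67)]
    [0.709 0.06  0.037] [np.float64(0.007418280735079751), np.float64(0.007418280735079773)]
sash scene [([242.7, 183.2], 0.63), ([179.8, 182.2], 0.49)]
sash side [([236.6, 193.3], 0.89)]
    [0.619 0.022 0.128] [np.float64(0.0025296122516838978), np.float64(0.002529612251683949)]
sash_grip scene [([245.1, 181.6], 0.95)]
sash_grip side [([237.6, 195.6], 0.64)]
    [0.626 0.023 0.124] [np.float64(0.009838514193901502), np.float64(0.009838514193901419)]
dog scene [([224.0, 204.1], 0.5)]
dog side [([213.3, 214.5], 0.58)]
    [0.586 0.097 0.03 ] [np.float64(0.005094479417659209), np.float64(0.005094479417659317)]
dog_head scene [([226.9, 205.1], 0.66)]
dog_head side [([216.8, 216.5], 0.67), ([239.0, 192.7], 0.21)]
    [0.592 0.087 0.026] [np.float64(0.0017102298220484373), np.float64(0.001710229822048498)]
dog_tail scene [([224.7, 204.1], 0.83)]
dog_tail side [([216.9, 220.4], 0.79)]
    [0.578 0.078 0.029] [np.float64(0.005896002057682468), np.float64(0.005896002057682544)]
owl scene [([256.0, 304.9], 0.59), ([243.8, 184.4], 0.38)]
owl side []
hare scene []
hare side [([334.1, 283.1], 0.66)]
tin scene [([180.9, 180.1], 0.47)]
tin side [([144.7, 212.7], 0.76)]
    [0.508 0.346 0.016] [np.float64(0.007932842194238295), np.float64(0.007932842194238387)]
1.05
```

```bash
python3 - <<'E'
import cv2
a=cv2.imread('pics/scene.png')[120:340,130:360];b=cv2.imread('pics/side.png')[140:320,100:370]
cv2.imwrite('pics/scene_c.png',cv2.resize(a,None,fx=2.7,fy=2.7,interpolation=cv2.INTER_CUBIC))
cv2.imwrite('pics/side_c.png',cv2.resize(b,None,fx=2.9,fy=2.9,interpolation=cv2.INTER_CUBIC))
E
```

```text
(no output)
```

View pics/scene_c.png

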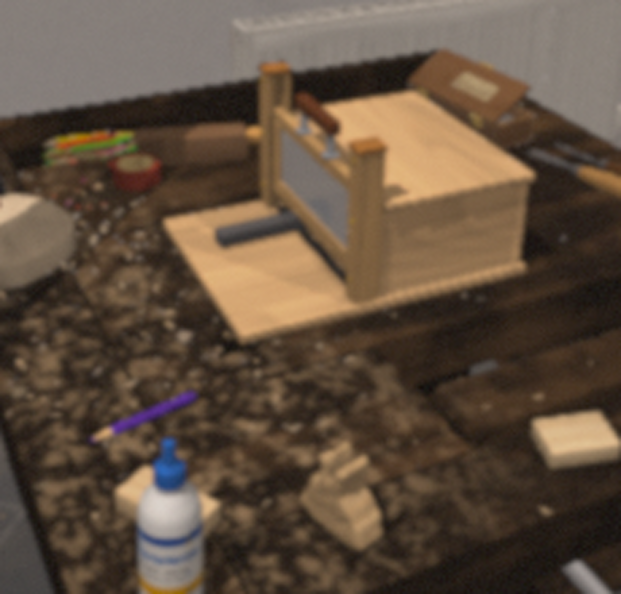

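View pics/side_c.png

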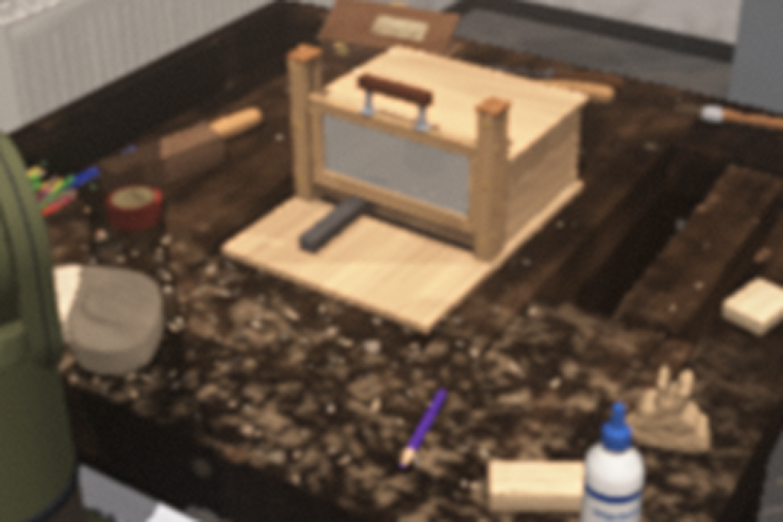

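View pics/wrist.png

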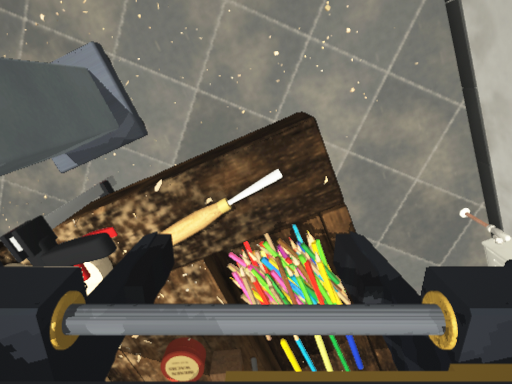

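```bash
cat > fit.py <<'E'
from h import *
from scipy.optimize import least_squares
np.set_printoptions(precision=4,suppress=True)
cs={n:cam(n) for n in ['scene','side']}
S=lambda u,v:(u/2.7+130-.3,v/2.7+120-.3)
D=lambda u,v:(u/2.9+100-.3,v/2.9+140-.3)
F=[((-.155,-.145,.012),S(240,331),D(428,322)),((-.155,.145,.012),S(165,218),D(224,248)),((.22,-.145,.012),S(525,263),D(583,180)),
((0,.131,.21),S(275,67),D(305,50)),((0,-.131,.21),S(367,146),D(492,105))]
def f(p):
    Rm=R.from_euler('z',p[3]).as_matrix(); e=[]
    for P,s,d in F:
        w=Rm@np.array(P)+p[:3]; e+=[*(proj(cs['scene'],w)-s),*(proj(cs['side'],w)-d)]
    return e
r=least_squares(f,[.62,.02,0,0]); print(r.x,np.degrees(r.x[3])); print(np.round(np.array(r.fun).reshape(-1,4),1))
def T(P,i=0):
    a,res=tri([ray(cs['scene'],P[0]),ray(cs['side'],P[1])]); 
    return a,R.from_euler('z',-r.x[3]).apply(a-r.x[:3]),np.round(res,4)
print('handle',T((S(318,114),D(396,90))))
print('hleft',T((S(301,98),D(364,82))),'hright',T((S(335,130),D(430,98))))
print('tail mid top',T((S(219,231),D(314,240))))
E
python3 fit.py
```

```text
[ 0.6454  0.042   0.0005 -0.0348] -1.9911294479898491
[[ 0.6  1.3 -0.6  1.3]
 [-0.4  0.1 -1.2 -0.6]
 [ 0.7  0.6 -0.   0.7]
 [ 0.4 -1.  -0.5  0.5]
 [ 0.6 -1.5  0.3 -0.6]]
handle (array([0.6434, 0.0382, 0.1945]), array([-0.0019, -0.0038,  0.194 ]), array([0.0003, 0.0003]))
hleft (array([0.6409, 0.0807, 0.1976]), array([-0.0059,  0.0386,  0.1971]), array([0.0017, 0.0017])) hright (array([ 0.6427, -0.0078,  0.1941]), array([-0.001 , -0.0498,  0.1936]), array([0.002, 0.002]))
tail mid top (array([0.5297, 0.0801, 0.0405]), array([-0.117 ,  0.0341,  0.04  ]), array([0.0011, 0.0011]))
```

Request:
arm_command:
  targets:
    - [[-4, -3, -2, 0, 0, 6], [-8, -6, -4, 0, 0, 12], [-11, -8, -6, 0, 0, 18], [-14, -10, -8, 0, 0, 24], [-17, -12, -10, 0, 0, 30], [-20, -14, -12, 0, 0, 36], [-23, -16, -12, 0, 0, 42], [-26, -18, -12, 0, 0, 48], [-29, -20, -12, 0, 0, 54], [-32, -22, -12, 0, 0, 60], [-35, -24, -12, 0, 0, 66], [-38, -26, -12, 0, 0, 68.7], [-41, -28, -12, 0, 0, 68.7], [-44, -30, -12, 0, 0, 68.7], [-47, -32, -12, 0, 0, 68.7], [-50, -34, -12, 0, 0, 68.7], [-51.3, -34.8, -12, 0, 0, 68.7], [-51.3, -34.8, -12, 0, 0, 68.7], [-51.3, -34.8, -12, 0, 0, 68.7], [-51.3, -34.8, -12, 0, 0, 68.7]]
  grip: 8.8

```text
clock: 2.72
position: [0.58, 0.0537, 0.3586]
orientation: [-0.001, 0.718, 0.696, 0.0]
force: [0.8, -0.1, 0.1]
grip_width: 0.0877
finger_force: 0.0
```

```bash
python3 - <<'E'
from h import *
np.set_printoptions(precision=4,suppress=True)
o=ctrl.get_obs(); print(o['clock'],o['position'],q2R(o['orientation']),o['joints'])
c=cam('wrist'); im=ctrl.read_camera('wrist'); save(im,'w2.png')
np.save('w2cam.npy',np.hstack([c[0],c[1],c[2][:,None]]))
for th in ['sash_grip','dog_head','dog_tail','dog','sash','cabinet','tin']:
    r=ctrl.look_for('wrist',th); print(th,[(np.round(x['uv'],1).tolist(),round(x['p'],2)) for x in r[:2]])
E
```

```text
2.7167 [0.58   0.0537 0.3586] [[ 0.0323  0.9995 -0.001 ]
 [ 0.9995 -0.0323  0.0018]
 [ 0.0018 -0.0011 -1.    ]] [-0.2664  0.5105  0.1627  1.537  -0.091   1.1022 -0.1152]
sash_grip [([304.4, 159.3], 0.74)]
dog_head [([260.5, 112.5], 0.75)]
dog_tail [([264.2, 111.9], 0.56)]
dog []
sash [([260.5, 112.6], 0.51)]
cabinet [([352.6, 139.9], 0.68)]
tin []
```

View pics/w2.png

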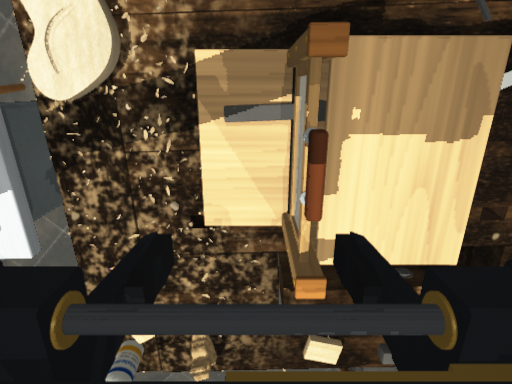

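```bash
cat >> fit.py <<'E'
print('---')
M=np.load('w2cam.npy'); w=(M[:,:3],M[:,3:6],M[:,6])
L=lambda a:R.from_euler('z',-r.x[3]).apply(a-r.x[:3])
for n,P,uv in [('front-left',(-.155,.145,.012),(194,50)),('front-right',(-.155,-.145,.012),(204,226)),('postL',(0,.131,.21),(328,40)),('postR',(0,-.131,.21),(312,287))]:
    print(n,proj(w,R.from_euler('z',r.x[3]).apply(P)+r.x[:3]),uv, L(atz(w,uv,P[2])))
p,res=tri([ray(cs['scene'],S(318,114)),ray(cs['side'],D(396,90)),ray(w,(316.5,174))]); print('handle',p,L(p),np.round(res,4))
p,res=tri([ray(cs['scene'],S(219,231)),ray(cs['side'],D(314,240)),ray(w,(225,112.5))]); print('tail',p,L(p),np.round(res,4))
for uv in [(225,106),(225,120),(290,103),(290,120)]: print(uv,atz(w,uv,.032),L(atz(w,uv,.032)))
E
python3 fit.py | sed -n '/---/,$p'
python3 -c "
import cv2
a=cv2.imread('pics/w2.png')[70:240,180:360]
cv2.imwrite('pics/w2c.png',cv2.resize(a,None,fx=3.5,fy=3.5,interpolation=cv2.INTER_CUBIC))"
```

```text
---
front-left [194.3401  49.9653] (194, 50) [-0.1556  0.145   0.0115]
front-right [204.1    226.9146] (204, 226) [-0.1552 -0.1434  0.0115]
postL [329.4832  41.6373] (328, 40) [-0.0013  0.1324  0.2095]
postR [310.8817 291.1593] (312, 287) [ 0.001  -0.1257  0.2095]
handle [0.6476 0.0443 0.1909] [0.0021 0.0024 0.1904] [0.0011 0.0029 0.002 ]
tail [0.539  0.0967 0.0297] [-0.1083  0.051   0.0292] [0.003  0.0078 0.0053]
(225, 106) [0.5379 0.1114 0.032 ] [-0.1099  0.0657  0.0315]
(225, 120) [0.5366 0.0908 0.032 ] [-0.1105  0.045   0.0315]
(290, 103) [0.636  0.1126 0.032 ] [-0.0119  0.0702  0.0315]
(290, 120) [0.6361 0.0875 0.032 ] [-0.0109  0.0452  0.0315]
```

View pics/w2c.png

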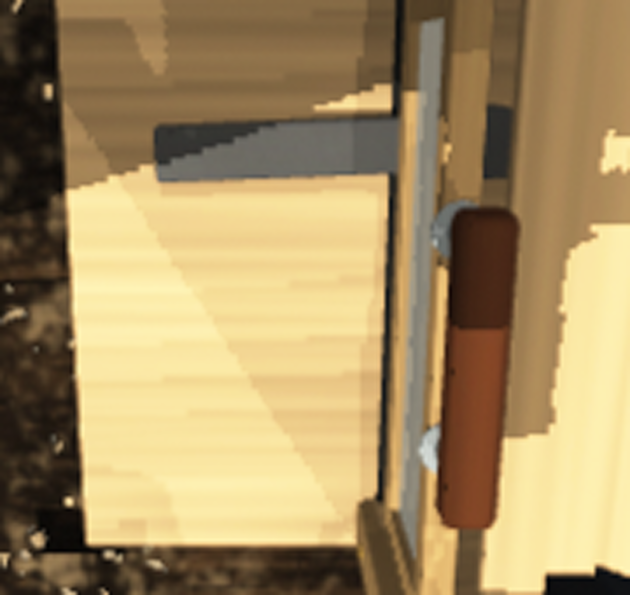

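Request:
arm_command:
  targets:
    - [[-0.4, 3.0, 3.0, 0, 0, 0], [-1.0, 6.0, 6.0, 0, 0, 0], [-1.0, 6.7, 9.0, 0, 0, 0], [-1.0, 6.7, 12.0, 0, 0, 0], [-1.0, 6.7, 14.5, 0, 0, 0], [-1.0, 6.7, 16.5, 0, 0, 0], [-1.0, 6.7, 18.0, 0, 0, 0], [-1.0, 6.7, 18.6, 0, 0, 0], [-1.0, 6.7, 18.6, 0, 0, 0], [-1.0, 6.7, 18.6, 0, 0, 0]]

```text
clock: 3.95
position: [0.6478, 0.0392, 0.1732]
orientation: [0.0, 0.719, 0.695, 0.0]
force: [0.7, -0.1, 0.2]
grip_width: 0.0882
finger_force: 0.0
```

Request:
arm_command:
  targets:
    - [[0, 0, 0, 0, 0, 0], [0, 0, 0, 0, 0, 0], [0, 0, 0, 0, 0, 0], [0, 0, 0, 0, 0, 0], [0, 0, 0, 0, 0, 0], [0, 0, 0, 0, 0, 0], [0, 0, 0, 0, 0, 0], [0, 0, 0, 0, 0, 0]]
  grip: 0.5
  force: 45

```text
clock: 4.62
position: [0.6473, 0.0391, 0.1727]
orientation: [-0.0, 0.719, 0.695, 0.0]
force: [-0.1, 0.3, 0.2]
grip_width: 0.0366
finger_force: 0.0
```

Request:
arm_command:
  targets:
    - [[0, 0, 0, 0, 0, 0], [0, 0, 0, 0, 0, 0], [0, 0, 0, 0, 0, 0], [0, 0, 0, 0, 0, 0], [0, 0, 0, 0, 0, 0], [0, 0, 0, 0, 0, 0]]

```text
clock: 5.12
position: [0.6459, 0.0392, 0.1723]
orientation: [-0.001, 0.719, 0.695, -0.001]
force: [-6.3, 0.4, 1.5]
grip_width: 0.0172
finger_force: 45.0
```

Request:
arm_command:
  targets:
    - [[0, 0, -0.5, 0, 0, 0], [0, 0, -1.0, 0, 0, 0], [0, 0, -1.5, 0, 0, 0], [0, 0, -2.0, 0, 0, 0], [0, 0, -2.5, 0, 0, 0], [0, 0, -3.0, 0, 0, 0], [0, 0, -3.5, 0, 0, 0], [0, 0, -4.0, 0, 0, 0], [0, 0, -4.5, 0, 0, 0], [0, 0, -5.0, 0, 0, 0], [0, 0, -5.4, 0, 0, 0], [0, 0, -5.4, 0, 0, 0]]

```text
clock: 6.12
position: [0.6459, 0.0392, 0.2276]
orientation: [-0.001, 0.719, 0.695, -0.001]
force: [-7.9, 0.6, -6.3]
grip_width: 0.0176
finger_force: 45.0
```

```bash
python3 - <<'E'
from h import *
o=ctrl.get_obs(); print(o['position'],o['force'],o['grip_width'],o['finger_force'])
save(ctrl.read_camera('side'),'side3.png')
a=cv2.imread('pics/side3.png')[90:280,120:360]; cv2.imwrite('pics/side3c.png',cv2.resize(a,None,fx=3,fy=3,interpolation=cv2.INTER_CUBIC))
E
```

```text
[0.64586737 0.03915419 0.22757515] [-7.88984054  0.60699558 -6.27722571] 0.017610655478512136 44.99267186969519
```

View pics/side3c.png

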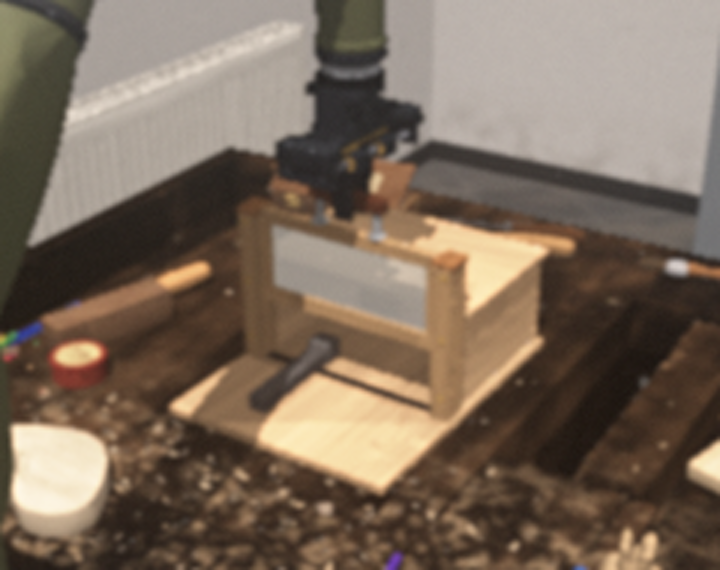

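Request:
arm_command:
  targets:
    - [[0, 0, 0, 0, 0, 0], [0, 0, 0, 0, 0, 0], [0, 0, 0, 0, 0, 0], [0, 0, 0, 0, 0, 0], [0, 0, 0, 0, 0, 0], [0, 0, 0, 0, 0, 0], [0, 0, -1, 0, 0, 0], [0, 0, -3, 0, 0, 0], [0, 0, -5, 0, 0, 0], [0, 0, -7, 0, 0, 0], [0, 0, -7, 0, 0, 0]]
  grip: 8.8

```text
clock: 7.08
position: [0.6501, 0.039, 0.3019]
orientation: [0.003, 0.719, 0.695, 0.004]
force: [1.7, -0.0, 0.6]
grip_width: 0.0871
finger_force: 0.0
```

Request:
arm_command:
  targets:
    - [[0, -2, 0, 0, 0, -7], [0, -4, 0, 0, 0, -14], [1, -6, 0, 0, 0, -21], [3, -8, 0, 0, 0, -28], [5, -9, 0, 0, 0, -35], [5.8, -9, 1, 0, 0, -42], [5.8, -9, 3, 0, 0, -49], [5.8, -9, 5, 0, 0, -56], [5.8, -9, 6, 0, 0, -63], [5.8, -9, 6, 0, 0, -70], [5.8, -9, 6, 0, 0, -77], [5.8, -9, 6, 0, 0, -84], [5.8, -9, 6, 0, 0, -91], [5.8, -9, 6, 0, 0, -92], [5.8, -9, 6, 0, 0, -92], [5.8, -9, 6, 0, 0, -92]]

```text
clock: 8.42
position: [0.5595, 0.1001, 0.2367]
orientation: [0.0, 0.002, 1.0, 0.0]
force: [0.3, 0.8, -0.3]
grip_width: 0.0879
finger_force: 0.0
```

```bash
python3 - <<'E'
from h import *
np.set_printoptions(precision=4,suppress=True)
o=ctrl.get_obs(); print(o['clock'],o['position'],q2R(o['orientation']),o['joints'])
c=cam('wrist'); im=ctrl.read_camera('wrist'); save(im,'w4.png')
np.save('w4cam.npy',np.hstack([c[0],c[1],c[2][:,None]]))
E
```

```text
8.4167 [0.5595 0.1001 0.2367] [[-1.      0.0032  0.    ]
 [ 0.0032  1.      0.0001]
 [-0.      0.0001 -1.    ]] [-0.0742  0.6249 -0.3081  1.7389  0.246   0.8157  1.0704]
```

View pics/w4.png

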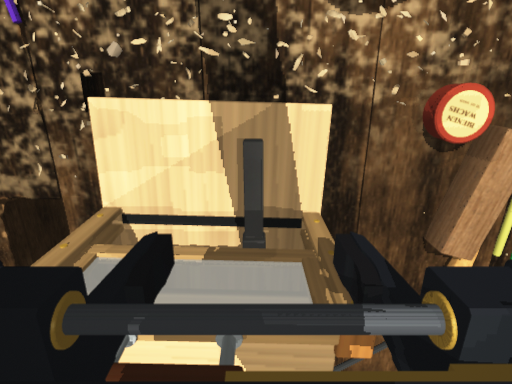

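```bash
python3 - <<'E'
from h import *
np.set_printoptions(precision=4,suppress=True)
M=np.load('w4cam.npy'); w=(M[:,:3],M[:,3:6],M[:,6])
for uv in [(243.5,140),(263,140),(243.5,200),(264,200)]: print(uv,atz(w,uv,.032))
M2=np.load('w2cam.npy'); w2=(M2[:,:3],M2[:,3:6],M2[:,6])
print(tri([ray(w,(253,140)),ray(w2,(224.6,114))]))
E
```

```text
(243.5, 140) [0.5338 0.089  0.032 ]
(263, 140) [0.5339 0.1116 0.032 ]
(243.5, 200) [0.6083 0.0879 0.032 ]
(264, 200) [0.6084 0.1134 0.032 ]
(array([0.5355, 0.0995, 0.0228]), [np.float64(0.0005462323204979377), np.float64(0.000546232320497881)])
```

Request:
arm_command:
  targets:
    - [[-0.6, 0, 3, 0, 0, 0], [-0.6, 0, 6, 0, 0, 0], [-0.6, 0, 9, 0, 0, 0], [-0.6, 0, 12, 0, 0, 0], [-0.6, 0, 15, 0, 0, 0], [-0.6, 0, 18, 0, 0, 0], [-0.6, 0, 20, 0, 0, 0], [-0.6, 0, 21.2, 0, 0, 0], [-0.6, 0, 21.9, 0, 0, 0], [-0.6, 0, 21.9, 0, 0, 0]]

```text
clock: 9.3
position: [0.5651, 0.1003, 0.0169]
orientation: [-0.001, 0.0, 1.0, -0.0]
force: [0.0, -0.3, -0.2]
grip_width: 0.0879
finger_force: 0.0
```

Request:
arm_command:
  targets:
    - [[0, 0, 0, 0, 0, 0], [0, 0, 0, 0, 0, 0], [0, 0, 0, 0, 0, 0], [0, 0, 0, 0, 0, 0], [0, 0, 0, 0, 0, 0], [0, 0, 0, 0, 0, 0], [0, 0, 0, 0, 0, 0], [0, 0, 0, 0, 0, 0], [0, 0, 0, 0, 0, 0], [0, 0, 0, 0, 0, 0], [0, 0, 0, 0, 0, 0], [0, 0, 0, 0, 0, 0]]
  grip: 1.0
  force: 40

```text
clock: 10.3
position: [0.5654, 0.1001, 0.0177]
orientation: [-0.0, 0.0, 1.0, -0.0]
force: [0.6, -0.3, -0.1]
grip_width: 0.0238
finger_force: 40.0
```

Request:
arm_command:
  targets:
    - [[0.5, 0, 0, 0, 0, 0], [1.2, 0, 0, 0, 0, 0], [2, 0.1, 0, 0, 0, 0], [3, 0.1, 0, 0, 0, 0], [4, 0.1, 0, 0, 0, 0], [5, 0.2, 0, 0, 0, 0], [6, 0.2, 0, 0, 0, 0], [7, 0.2, 0, 0, 0, 0], [8, 0.3, 0, 0, 0, 0], [9, 0.3, 0, 0, 0, 0], [9, 0.3, 0, 0, 0, 0]]

```text
clock: 11.22
position: [0.4715, 0.1033, 0.0177]
orientation: [-0.002, -0.001, 1.0, -0.001]
force: [-2.3, 0.5, -1.3]
grip_width: 0.0239
finger_force: 40.0
```

Request:
arm_command:
  targets:
    - [[0, 0, 0, 0, 0, 0], [0, 0, 0, 0, 0, 0], [0, 0, 0, 0, 0, 0], [0, 0, 0, 0, 0, 0], [0, 0, 0, 0, 0, 0], [0, 0, 0, 0, 0, 0], [0, 0, -3, 0, 0, 0], [0, 0, -6, 0, 0, 0], [-2.5, 0, -6, 0, 0, 0], [-5.0, 0, -6, 0, 0, 0], [-5.0, 0, -6, 0, 0, 0], [-5.0, 0, -6, 0, 0, 0]]
  grip: 8.8

```text
clock: 12.22
position: [0.5266, 0.1029, 0.0778]
orientation: [0.001, 0.001, 1.0, 0.0]
force: [-0.4, -0.9, 0.6]
grip_width: 0.0877
finger_force: 0.0
```

```bash
python3 - <<'E'
from h import *
np.set_printoptions(precision=4,suppress=True)
o=ctrl.get_obs(); print(o['clock'],o['position'],o['joints'])
cs={n:cam(n) for n in ['scene','side','wrist']}
ims={n:ctrl.read_camera(n) for n in cs}
save(ims['wrist'],'w5.png');save(ims['side'],'side5.png')
for th in ['dog','dog_head','dog_tail','sash_grip']:
    for n in cs:
        r=ctrl.look_for(n,th)
        print(th,n,[(np.round(x['uv'],1).tolist(),round(x['p'],2),atz(cs[n],x['uv'],.03)) for x in r[:1]])
a=cv2.imread('pics/w5.png'); b=cv2.imread('pics/side5.png')[90:280,120:360]
b=cv2.resize(b,(288,228)); c=np.zeros((384,800,3),np.uint8); c[:,:512]=a; c[:228,512:]=b
cv2.imwrite('pics/c5.png',c)
E
```

```text
12.2167 [0.5266 0.1029 0.0778] [-0.169   0.8307 -0.1835  1.9554  0.3664  0.3854  0.9341]
dog scene [([207.1, 209.5], 0.61, array([0.5156, 0.0779, 0.03  ]))]
dog side [([199.5, 226.1], 0.84, array([0.5082, 0.0998, 0.03  ]))]
dog wrist [([253.8, 193.8], 0.77, array([0.5112, 0.1033, 0.03  ]))]
dog_head scene [([208.6, 209.1], 0.73, array([0.521 , 0.0783, 0.03  ]))]
dog_head side [([201.5, 226.6], 0.58, array([0.5092, 0.0923, 0.03  ]))]
dog_head wrist [([253.1, 195.9], 0.71, array([0.5127, 0.1028, 0.03  ]))]
dog_tail scene [([206.2, 208.3], 0.89, array([0.5157, 0.0868, 0.03  ]))]
dog_tail side [([199.5, 229.4], 0.69, array([0.492 , 0.0877, 0.03  ]))]
dog_tail wrist [([254.4, 199.1], 0.63, array([0.5151, 0.1037, 0.03  ]))]
sash_grip scene [([243.4, 168.9], 0.83, array([0.7716, 0.3301, 0.03  ]))]
sash_grip side [([241.3, 179.7], 0.85, array([0.8788, 0.1639, 0.03  ]))]
sash_grip wrist []
```

View pics/c5.png

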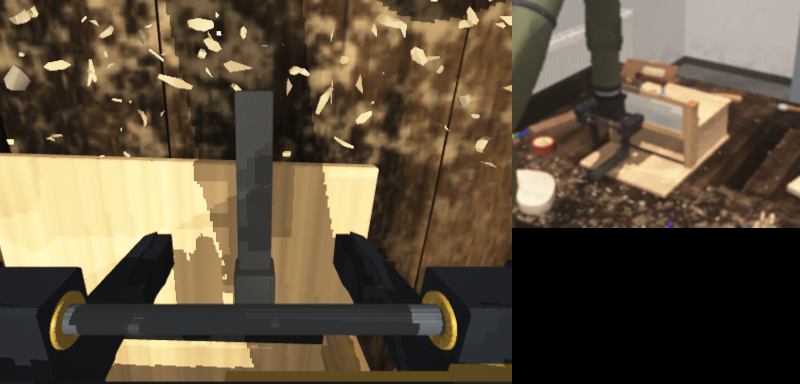

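Request:
arm_command:
  targets:
    - [[0, 0, 2, 0, 0, 0], [0, 0, 4, 0, 0, 0], [0, 0, 5.5, 0, 0, 0], [0, 0, 6.0, 0, 0, 0], [0, 0, 6.0, 0, 0, 0]]

```text
clock: 13.38
position: [0.5246, 0.1031, 0.0167]
orientation: [-0.001, -0.0, 1.0, -0.0]
force: [0.9, 0.2, -0.1]
grip_width: 0.088
finger_force: 0.0
```

Request:
arm_command:
  targets:
    - [[0, 0, 0, 0, 0, 0], [0, 0, 0, 0, 0, 0], [0, 0, 0, 0, 0, 0], [0, 0, 0, 0, 0, 0], [0, 0, 0, 0, 0, 0], [0, 0, 0, 0, 0, 0], [0, 0, 0, 0, 0, 0], [0, 0, 0, 0, 0, 0], [0, 0, 0, 0, 0, 0], [0, 0, 0, 0, 0, 0], [0, 0, 0, 0, 0, 0], [0, 0, 0, 0, 0, 0], [0, 0, 0, 0, 0, 0]]
  grip: 1.0
  force: 50

```text
clock: 14.47
position: [0.5254, 0.1033, 0.0177]
orientation: [-0.0, -0.0, 1.0, 0.0]
force: [0.6, 0.3, -0.1]
grip_width: 0.0233
finger_force: 50.0
```

Request:
arm_command:
  targets:
    - [[0, 0, -0.5, 0, 0, 0], [0, 0, -1, 0, 0, 0], [0, 0, -1.5, 0, 0, 0], [0, 0, -2, 0, 0, 0], [0, 0, -2, 0, 0, 0]]

```text
clock: 14.88
position: [0.526, 0.1033, 0.0388]
orientation: [0.001, 0.0, 1.0, 0.0]
force: [0.6, 0.1, -4.4]
grip_width: 0.0238
finger_force: 50.0
```

Request:
arm_command:
  targets:
    - [[0.3, -1, 0, 0, 0, 0], [0.6, -2.5, 0, 0, 0, 4], [0.6, -3.7, 0, 0, 0, 10], [0.6, -3.7, 0, 0, 0, 16], [0.6, -3.7, 0, 0, 0, 22], [0.6, -3.7, 0, 0, 0, 28], [0.6, -3.7, 0, 0, 0, 34], [0.6, -3.7, 0, 0, 0, 40], [0.6, -3.7, 0, 0, 0, 46], [0.6, -3.7, 0, 0, 0, 52], [0.6, -3.7, 0, 0, 0, 58], [0.6, -3.7, 0, 0, 0, 64], [0.6, -3.7, 0, 0, 0, 70], [0.6, -3.7, 0, 0, 0, 76], [0.6, -3.7, 0, 0, 0, 82], [0.6, -3.7, 0, 0, 0, 88], [0.6, -3.7, 0, 0, 0, 92], [0.6, -3.7, 0, 0, 0, 92], [0.6, -3.7, 0, 0, 0, 92]]

```text
clock: 16.47
position: [0.519, 0.0656, 0.0376]
orientation: [-0.0, 0.719, 0.695, -0.0]
force: [0.3, -0.8, -3.5]
grip_width: 0.0238
finger_force: 50.0
```

Request:
arm_command:
  targets:
    - [[0, 0, 0.6, 0, 0, 0], [0, 0, 1.2, 0, 0, 0], [0, 0, 1.6, 0, 0, 0], [0, 0, 1.9, 0, 0, 0], [0, 0, 2.0, 0, 0, 0], [0, 0, 2.0, 0, 0, 0], [0, 0, 2.0, 0, 0, 0]]

```text
clock: 17.05
position: [0.519, 0.0662, 0.0177]
orientation: [-0.0, 0.719, 0.695, -0.0]
force: [-1.1, -0.1, -0.1]
grip_width: 0.0235
finger_force: 50.0
```

Request:
arm_command:
  targets:
    - [[0, 0, 0, 0, 0, 0], [0, 0, 0, 0, 0, 0], [0, 0, 0, 0, 0, 0], [0, 0, 0, 0, 0, 0], [0, 0, 0, 0, 0, 0], [0, 0, 0, 0, 0, 0], [0, 0, 0, 0, 0, 0], [0, 0, -1, 0, 0, 0], [0, 0, -3, 0, 0, 0], [0, 0, -6, 0, 0, 0], [0, 0, -9, 0, 0, 0], [0, 0, -13, 0, 0, 0], [0, 0, -17, 0, 0, 0], [0, 0, -21, 0, 0, 0], [0, 0, -25, 0, 0, 0], [0, 0, -29, 0, 0, 0], [0, 0, -30, 0, 0, 0], [0, 0, -30, 0, 0, 0], [0, 0, -30, 0, 0, 0]]
  grip: 8.8

```text
clock: 18.63
position: [0.5189, 0.0663, 0.3181]
orientation: [-0.0, 0.719, 0.695, 0.0]
force: [-0.6, -0.6, -0.8]
grip_width: 0.0884
finger_force: 0.0
```

```bash
python3 - <<'E'
from h import *
np.set_printoptions(precision=4,suppress=True)
o=ctrl.get_obs(); print(o['clock'],o['position'])
w=cam('wrist'); im=ctrl.read_camera('wrist'); save(im,'w6.png')
np.save('w6cam.npy',np.hstack([w[0],w[1],w[2][:,None]]))
r=ctrl.look_for('wrist','sash_grip'); print(r[:1])
E
```

```text
18.6333 [0.5189 0.0663 0.3181]
[{'uv': [391.2, 178.1], 'p': 0.88}]
```

View pics/w6.png

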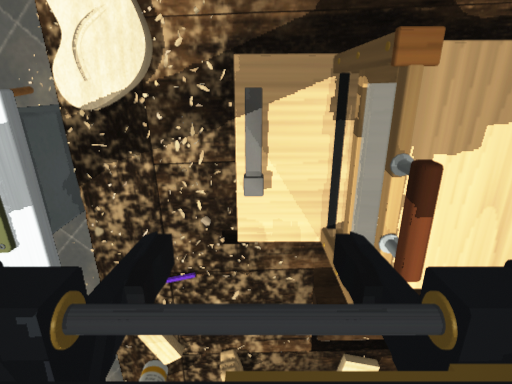

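Request:
arm_command:
  targets:
    - [[-0.5, 3, 0, 0, 0, 0], [-1.5, 6.5, 0, 0, 0, 0], [-2.1, 10, 0, 0, 0, 0], [-2.1, 12.5, 0, 0, 0, 0], [-2.1, 12.8, 0, 0, 0, 0], [-2.1, 12.8, 2, 0, 0, 0], [-2.1, 12.8, 4.5, 0, 0, 0], [-2.1, 12.8, 7, 0, 0, 0], [-2.1, 12.8, 8.5, 0, 0, 0], [-2.1, 12.8, 9, 0, 0, 0], [-2.1, 12.8, 9, 0, 0, 0]]

```text
clock: 19.65
position: [0.6445, 0.0409, 0.225]
orientation: [-0.002, 0.719, 0.695, -0.002]
force: [0.1, -1.5, -0.2]
grip_width: 0.0883
finger_force: 0.0
```

Request:
arm_command:
  targets:
    - [[0, 0, 0, 0, 0, 0], [0, 0, 0, 0, 0, 0], [0, 0, 0, 0, 0, 0], [0, 0, 0, 0, 0, 0], [0, 0, 0, 0, 0, 0], [0, 0, 0, 0, 0, 0], [0, 0, 0, 0, 0, 0], [0, 0, 0, 0, 0, 0], [0, 0, 0, 0, 0, 0], [0, 0, 0, 0, 0, 0], [0, 0, 0, 0, 0, 0], [0, 0, 0, 0, 0, 0], [0, 0, 0, 0, 0, 0], [0, 0, 0, 0, 0, 0]]
  grip: 0.5
  force: 40

```text
clock: 20.82
position: [0.6459, 0.0408, 0.2275]
orientation: [-0.001, 0.719, 0.695, -0.001]
force: [-2.2, 0.4, 1.4]
grip_width: 0.0174
finger_force: 40.0
```

Request:
arm_command:
  targets:
    - [[0, 0, 0.5, 0, 0, 0], [0, 0, 1, 0, 0, 0], [0, 0, 1.5, 0, 0, 0], [0, 0, 2, 0, 0, 0], [0, 0, 2.5, 0, 0, 0], [0, 0, 3, 0, 0, 0], [0, 0, 3.5, 0, 0, 0], [0, 0, 4, 0, 0, 0], [0, 0, 4.5, 0, 0, 0], [0, 0, 5, 0, 0, 0], [0, 0, 5.5, 0, 0, 0], [0, 0, 6, 0, 0, 0], [0, 0, 6.4, 0, 0, 0], [0, 0, 6.7, 0, 0, 0], [0, 0, 6.9, 0, 0, 0], [0, 0, 7, 0, 0, 0], [0, 0, 7, 0, 0, 0]]

```text
clock: 22.23
position: [0.6459, 0.0408, 0.1569]
orientation: [-0.001, 0.719, 0.695, -0.001]
force: [-4.3, 0.5, -0.9]
grip_width: 0.0173
finger_force: 40.0
```

Request:
arm_command:
  targets:
    - [[0, 0, 0.1, 0, 0, 0], [0, 0, 0.2, 0, 0, 0], [0, 0, 0.3, 0, 0, 0], [0, 0, 0.4, 0, 0, 0], [0, 0, 0.5, 0, 0, 0], [0, 0, 0.5, 0, 0, 0]]

```text
clock: 22.73
position: [0.646, 0.0408, 0.1522]
orientation: [-0.001, 0.719, 0.695, -0.0]
force: [-5.0, 0.1, 1.1]
grip_width: 0.0175
finger_force: 40.0
```

Request:
arm_command:
  targets:
    - [[0, 0, 0.1, 0, 0, 0], [0, 0, 0.2, 0, 0, 0], [0, 0, 0.2, 0, 0, 0], [0, 0, 0.2, 0, 0, 0]]

```text
clock: 23.07
position: [0.646, 0.0408, 0.1502]
orientation: [-0.001, 0.719, 0.695, -0.001]
force: [-5.0, -0.2, 1.3]
grip_width: 0.0176
finger_force: 40.0
```

Request:
arm_command:
  targets:
    - [[0, 0, 0.1, 0, 0, 0], [0, 0, 0.2, 0, 0, 0], [0, 0, 0.2, 0, 0, 0], [0, 0, 0.2, 0, 0, 0]]

```text
clock: 23.4
position: [0.6459, 0.0408, 0.1482]
orientation: [-0.001, 0.719, 0.695, -0.001]
force: [-4.7, 0.7, 0.9]
grip_width: 0.0172
finger_force: 40.0
```

Request:
arm_command:
  targets:
    - [[0, 0, 0.1, 0, 0, 0], [0, 0, 0.2, 0, 0, 0], [0, 0, 0.2, 0, 0, 0], [0, 0, 0.2, 0, 0, 0]]

```text
clock: 23.73
position: [0.646, 0.0408, 0.148]
orientation: [-0.001, 0.719, 0.695, -0.0]
force: [-9.3, 0.6, 12.5]
grip_width: 0.0175
finger_force: 40.0
```

Request:
arm_command:
  targets:
    - [[0, 0, 0.1, 0, 0, 0], [0, 0, 0.2, 0, 0, 0], [0, 0, 0.2, 0, 0, 0], [0, 0, 0.2, 0, 0, 0]]

```text
clock: 24.07
position: [0.646, 0.0408, 0.148]
orientation: [-0.0, 0.719, 0.695, 0.0]
force: [-13.5, 1.6, 24.2]
grip_width: 0.0174
finger_force: 40.0
```

Request:
arm_command:
  targets:
    - [[0, 0, -0.2, 0, 0, 0], [0, 0, -0.3, 0, 0, 0], [0, 0, -0.3, 0, 0, 0]]

```text
clock: 24.32
position: [0.646, 0.0408, 0.1481]
orientation: [-0.0, 0.719, 0.695, -0.0]
force: [-7.5, 1.0, 6.7]
grip_width: 0.0174
finger_force: 40.0
```

Request:
arm_command:
  targets:
    - [[0, 0, 0, 0, 0, 0], [0, 0, 0, 0, 0, 0], [0, 0, 0, 0, 0, 0], [0, 0, 0, 0, 0, 0], [0, 0, 0, 0, 0, 0], [0, 0, 0, 0, 0, 0], [0, 0, 0, 0, 0, 0], [0, 0, -1, 0, 0, 0], [0, 0, -3, 0, 0, 0], [0, 0, -5, 0, 0, 0], [0, 0, -8, 0, 0, 0], [0, -3, -12, 0, 0, 0], [0, -6, -15, 0, 0, 0], [0, -9, -17, 0, 0, 0], [0, -11, -17, 0, 0, 0], [0, -12.7, -17, 0, 0, 0], [0, -12.7, -17, 0, 0, 0], [0, -12.7, -17, 0, 0, 0]]
  grip: 8.8

```text
clock: 25.82
position: [0.5197, 0.0453, 0.3188]
orientation: [0.0, 0.719, 0.695, 0.001]
force: [0.6, -0.0, -0.3]
grip_width: 0.0879
finger_force: 0.0
```

```bash
python3 - <<'E'
from h import *
o=ctrl.get_obs(); print(o['clock'],o['position'],o['force'])
ims={n:ctrl.read_camera(n) for n in ['wrist','scene','side']}
a=ims['wrist'][:,:,::-1]; b=cv2.resize(ims['scene'][120:250,160:330,::-1],(288,220)); d=cv2.resize(ims['side'][120:260,130:330,::-1],(288,202))
c=np.zeros((430,800,3),np.uint8); c[:384,:512]=a; c[:220,512:]=b; c[222:424,512:]=d
cv2.imwrite('pics/c7.png',c)
E
```

```text
25.8167 [0.51970486 0.04532241 0.31875344] [ 0.64853849 -0.03041975 -0.25964156]
```

View pics/c7.png

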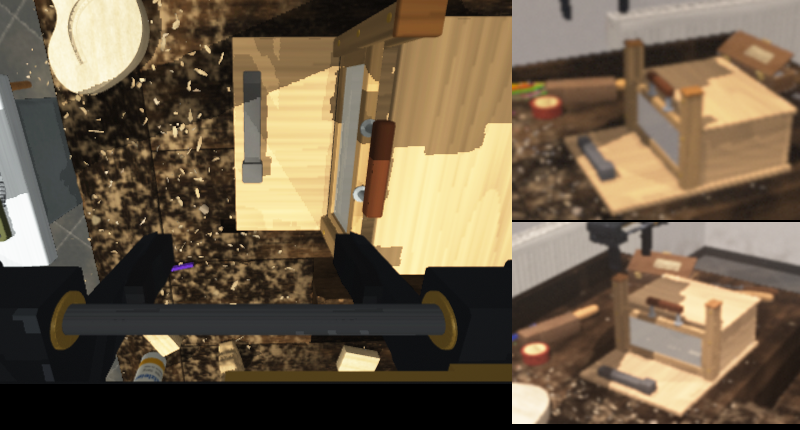

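The sash is down on its sill. The dog lies flat on the apron, from (252,72) to (252,182) in the wrist view, well clear of the sash. The tin has not moved.

```bash
python3 -c "
from plant import ctrl
print(ctrl.finish_job())"
```

```text
the job is handed in; nothing more can be done
None
```

I handed the job in at about 26 s: the sash was raised to about 0.08 m of its 0.085 m travel, the dog drawn out and laid flat on the apron roughly 10 cm clear of the sash, and the sash pushed home on its sill until it met firm resistance; the carvings and tin were not touched.

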